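# Scoop the walnuts into the bowl and sheathe the scoop

### The job

Take the scoop by its grip, scoop all four walnuts out of the wooden tray and tip them into the nearer grey bowl (not the one at the back edge), never touching a walnut with the fingers. Then slide the scoop, standing flat on the worktop, blade first all the way into its blue sleeve and let go. Leave the bowl where it stands and do not disturb the jar, the mug, the spectacle case or the wallet.

Things in the scene. Friction and masses are not known exactly. Their poses are not given: they have to be found in the camera images.
- tray: open wooden tray, fixed, 250 (x) x 109 (y) x 42 mm high, walls and floor 5 mm thick (inside 240 x 99 mm, floor at z = 5 mm). Origin under its centre, x along its length. The walnuts start in the +x half; inside the -x half (x -120 to 0 mm) starts empty. The scoop fits across it with 4.5 mm to spare each side.
- scoop: aluminium scoop, black grip, loose, 150 g; starts standing flat on its blade in front of the sleeve, turned up to 110 degrees either way. Origin: underside at the back of the blade; x to the open nose, z up. Blade x 0 to 100 mm, 90 mm wide, floor 2.5 mm thick, side walls 38 mm high (22 at the nose), back wall 52 mm. Holds all four walnuts in one layer; stands unaided.
- scoop_nose (a point): point on the scoop: middle of the front edge of the blade, underside (scoop frame 100, 0, 0 mm).
- scoop_grip (a point): middle of the scoop's grip (scoop frame -65, 0, 77 mm): a level bar along the scoop's x from x = -100 to -30 mm, 18 mm wide (y), z = 64 to 86 mm, joined by a thin rising neck to the top of the blade's back wall; nothing beneath it.
- sleeve: close-fitting blue cover for the scoop's blade, clear roof, no floor (the scoop slides in on the worktop), fixed, about 105 mm long, 106 mm wide, 52 mm high. Origin under its centre; open mouth at its -x end; inside 96 mm wide, 45 mm high, inner back wall at x = +40 mm. Fully in, the rear 15 mm of the blade and the handle stay outside.
- sleeve_mouth (a point): middle of the sleeve's mouth at worktop level (sleeve frame -45, 0, 0 mm); side lips flare out in front of it to x = -61 mm, 115 mm wide outside.
- bowl: the grey ceramic bowl nearest the robot (another like it at the back is not used), loose, 330 g, 185 mm across the rim, 55 mm high, inner floor at about 12 mm; origin under its centre.
- walnut1: a whole walnut, brown, 36 mm across and 38 mm long, 16 g, smooth, rolls and slides easily; origin at its centre. One of four alike.
- walnut2: a whole walnut, brown, 36 mm across and 38 mm long, 16 g, smooth, rolls and slides easily; origin at its centre. One of four alike.
- walnut3: a whole walnut, brown, 36 mm across and 38 mm long, 16 g, smooth, rolls and slides easily; origin at its centre. One of four alike.
- walnut4: a whole walnut, brown, 36 mm across and 38 mm long, 16 g, smooth, rolls and slides easily; origin at its centre. One of four alike.
- jar: honey jar with red lid, 65 mm wide and 100 mm tall; origin under its centre. Bystander, loose.
- glasses_case: closed black spectacle case 68x155x43 mm; origin under its centre. Bystander, loose.
- mug: white mug 78 mm wide, 97 mm tall, with handle; origin on its underside. Bystander, loose.
- wallet: dark wallet lying flat, 94x115x20 mm; origin under its centre. Bystander, loose.

How it is judged:
On the way, in this order (a step that is already met when the one before it is completed fails the run):
1. at least one walnut is carried in the scoop's blade, lifted clear above the tray (85 mm above the worktop or higher) (((x of walnut1 in the frame of scoop between 0 and 0.1 m and y of walnut1 in the frame of scoop between -0.04 and 0.04 m and z of walnut1 in the frame of scoop between 0 and 0.06 m and height (world z) of walnut1 above 0.085 m) or (x of walnut2 in the frame of scoop between 0 and 0.1 m and y of walnut2 in the frame of scoop between -0.04 and 0.04 m and z of walnut2 in the frame of scoop between 0 and 0.06 m and height (world z) of walnut2 above 0.085 m) or (x of walnut3 in the frame of scoop between 0 and 0.1 m and y of walnut3 in the frame of scoop between -0.04 and 0.04 m and z of walnut3 in the frame of scoop between 0 and 0.06 m and height (world z) of walnut3 above 0.085 m) or (x of walnut4 in the frame of scoop between 0 and 0.1 m and y of walnut4 in the frame of scoop between -0.04 and 0.04 m and z of walnut4 in the frame of scoop between 0 and 0.06 m and height (world z) of walnut4 above 0.085 m))), for 0.2 s.
2. all four walnuts are in the bowl (horizontal distance between each of walnut1, walnut2, walnut3, walnut4 and bowl below 0.078 m and z of walnut1 in the frame of bowl between 0.008 and 0.075 m and z of walnut2 in the frame of bowl between 0.008 and 0.075 m and z of walnut3 in the frame of bowl between 0.008 and 0.075 m and z of walnut4 in the frame of bowl between 0.008 and 0.075 m), for 0.2 s.
At the end, for the whole second after the job is handed in: All four walnuts lie in the bowl (within 78 mm of its axis, 8 to 75 mm above its underside); the scoop stands flat in the sleeve, nose within 12 mm of its back wall, turned under 0.12 rad; walnuts, scoop and bowl are at rest and the scoop is released (all of step 2 and x of scoop_nose in the frame of sleeve between 0.028 and 0.045 m and y of scoop_nose in the frame of sleeve between -0.012 and 0.012 m and z of scoop_nose in the frame of sleeve below 0.012 m and angle between the x axis of scoop and the x axis of sleeve, either way round below 0.12 rad and angle between scoop's own z axis and vertical below 0.1 rad and linear speed of each of walnut1, walnut2, walnut3, walnut4, scoop, bowl below 0.03 m/s); the robot touches nothing.
It fails at once if the fingers touch a walnut (over 0.5 N) (contact force between the fingers and walnut1 above 0.5 N or contact force between the fingers and walnut2 above 0.5 N or contact force between the fingers and walnut3 above 0.5 N or contact force between the fingers and walnut4 above 0.5 N).
It fails at once if the bowl is pushed more than 40 mm from its place or tipped by more than 0.5 rad (distance of bowl from where it was at the start of the episode above 0.04 m or angle between bowl's own z axis and vertical above 0.5 rad).
It fails at once if a bystander (jar, mug, spectacle case or wallet) is moved by more than 30 mm (distance of any of jar, glasses_case, mug, wallet from where it was at the start of the episode above 0.03 m).
It also fails if it takes over 72 s, if anything falls off the work surface, if the arm or the gripper's body presses on something with over 40 N, if the wrist force passes 120 N, or if a joint passes its speed limit or range.

### The arm

A 7-joint arm with a two-finger parallel gripper is mounted at the origin on a cart in front of the work surface, level with it; the furniture and walls round the work are solid. World frame = base frame: x ahead of the robot, y to its left, z up, the work surface at z = 0. Lengths are in m, angles in rad, forces in N, time in s.
With the tool pointing down it reaches from about 0.35 to 0.9 m from the base axis. Payload 19.9 kg.
Tool frame: the origin (TCP) lies on the centre line of the jaws, within the pads' length; the fingertips stand 25 mm ahead of it and the grasp point (between the pads) lies 6 mm ahead of it; z points along the fingers, y is the line along which they close (so a half turn about z gives the same grasp; the last joint's range is limited). The gripper opens to 85 mm and grips with 20 to 120 N. Pads are 22 mm wide; open, the fingers measure 114 mm over their backs; the gripper's body (76 mm by 85 mm) begins 54 mm behind the grasp point. The pads swing forward as they close: fully open they stand 13 mm farther back than shut.
Start: joints at [-1.159, 0.417, -0.01, 1.614, 0.005, 1.111, -0.053], TCP at [0.273, 0.562, 0.256] pointing down, gripper open.
Joint ranges: [-2.81, 2.81], [-0.39, 2.02], [-1.27, 1.25], [0.06, 2.57], [-1.19, 4.33], [0.19, 2], [-2.82, 2.82]. Speed limits (rad/s): [1.89, 1.89, 2.39, 2.39, 3.01, 3.01, 3.01].

### API

Orientations are given as a unit quaternion [w, x, y, z].
In Python, from rig import manip gives the robot as it stands.
- The arm moves only by the shell command python3 shift.py 'ROWS' [OPENING]. ROWS is rows parted by semicolons, their numbers by spaces, 1 to 12 of them, each of 4 numbers: dx, dy, dz in m, then a turn about the tool's z in rad; each row is the pose to reach, as a shift and turn from the pose commanded when the command began, along the tool's axes at that moment; what a row does not reach only later rows make up. A row lasts 1/10 s, in which the tool goes at most 0.05 m and 0.15 rad, less where a joint would pass 70% of its speed; a pose out of reach is approached as far as the arm can. OPENING is the opening from 0.0 (shut) to 1.0 (fully open), set as the command begins (- or left out keeps the last). The fingers move at their own pace and stop on an object; the grip force is fixed at half the most. Time passes only in rows, so rows that do not move let the fingers close. It prints the time, the measured TCP pose, the force, the opening and the grip force at its end.
- manip.state(): the state, without advancing time (a new reading comes with each control period).
- manip.snapshot(name): name is "scene" or "top" or "wrist"; returns (picture, depth): 384x512x3 uint8, red, green, blue; 384x512 float32, m along the optical axis (not along the pixel's ray), 0 where there is no reading.
- manip.calibration(name): a dict with "fx", "fy", "cx", "cy" (pixels), "R" (3x3) and "t" (3): a world point X has camera coordinates R X + t. Camera axes: x right, y down, z forward; pixel columns grow to the right and rows downward; lengths in m; the calibration is good to about 2 mm. A picture is of the moment at which its call begins: read the wrist's pose just before it. calibration takes no time and is no camera call; for the wrist camera it gives the pose at the moment of the call.
- manip.sign_off(): hands the job in; it is judged then, once.
The state is a dict: "t": time; "joints": joint angles; "qvel": joint speeds; "tau": joint torques, N m; "eef_pos": TCP position; "tool_rot": TCP orientation; "contact_force": force on the tool from outside, world axes, zero at the start; "moment": the same for the moment, N m; "opening": opening from 0.0 (shut) to 1.0 (fully open); "grasp_force": force on a finger pad.
Only numpy, scipy, OpenCV 4.12 (cv2) and the standard library are available. Lean on these libraries where they do the work, as an engineer would, in place of code of your own. Each camera call takes 0.05 s, during which the arm holds its last target. There are 200 camera calls.

## Working session

There is one attempt and no reset: what is moved stays moved. The work goes in short steps, Python scripts to look and compute and a shell command to move; the robot and the scene stay as the last step left them, time stands still between calls to the robot, and variables do not carry over. Pictures are saved under pics/ and viewed, at most 10 in all, crops included, and the job is handed in when it is done.

```bash
ls; mkdir -p pics
python3 - <<'E'
from rig import manip
import cv2
s=manip.state();print(s['t'],s['eef_pos'],s['tool_rot'],s['opening'])
for n in ['top','scene']:
    p,d=manip.snapshot(n);cv2.imwrite(f'pics/{n}0.png',cv2.cvtColor(p,cv2.COLOR_RGB2BGR))
    c=manip.calibration(n);print(n,c['fx'],c['R'],c['t'])
E
```

```text
pics
rig.py
shift.py
0.0 [0.27326483 0.56172678 0.25562844] [-1.02204990e-04  2.24421846e-01  9.74491877e-01 -6.36649184e-04] 0.997320167030561
top 404.1171124704467 [[ 0.34721608 -0.93777781  0.00371026]
 [-0.9159016  -0.33996073 -0.2134267 ]
 [ 0.20140816  0.07070695 -0.97695204]] [-0.11960759  0.56167023  1.61569253]
scene 466.9840923043788 [[-0.59777966 -0.80164557 -0.00488417]
 [-0.46169211  0.34924746 -0.81539353]
 [ 0.6553624  -0.48517069 -0.57888646]] [0.40870631 0.30851627 1.70589931]
```
View pics/top0.png

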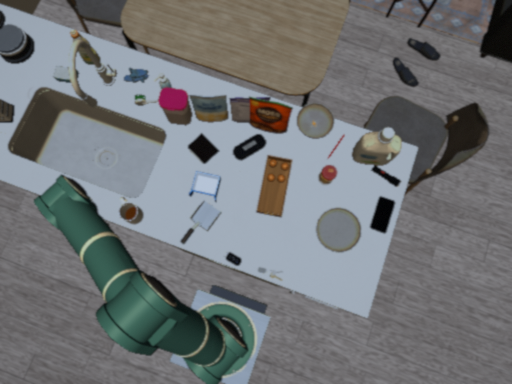

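View pics/scene0.png

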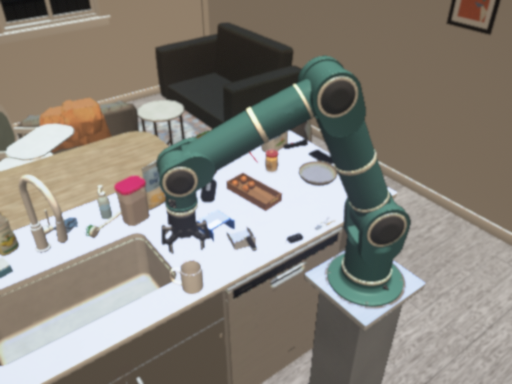

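Create h.py:
```python
import numpy as np, cv2
from rig import manip
from scipy.spatial.transform import Rotation as Ro
def snap(n,name=None):
    c=manip.calibration(n); p,d=manip.snapshot(n)
    if name: cv2.imwrite(f'pics/{name}.png',cv2.cvtColor(p,cv2.COLOR_RGB2BGR))
    return p,d,c
def ray(c,uv,z):
    uv=np.atleast_2d(uv).astype(float); R,t=np.array(c['R']),np.array(c['t'])
    r=np.c_[(uv[:,0]-c['cx'])/c['fx'],(uv[:,1]-c['cy'])/c['fy'],np.ones(len(uv))]@R
    o=-R.T@t; k=(z-o[2])/r[:,2]; return o+r*k[:,None]
def cloud(c,d):
    v,u=np.mgrid[:d.shape[0],:d.shape[1]]; R,t=np.array(c['R']),np.array(c['t'])
    P=np.stack([(u-c['cx'])/c['fx']*d,(v-c['cy'])/c['fy']*d,d],-1)
    return (P-t)@R
def proj(c,X):
    q=np.atleast_2d(X)@np.array(c['R']).T+np.array(c['t']); return np.c_[c['fx']*q[:,0]/q[:,2]+c['cx'],c['fy']*q[:,1]/q[:,2]+c['cy']]
```

Run:
```python
from h import *
p,d,c=snap('wrist','w0')
print(c['R'],c['t'])
p,d,c=snap('top'); P=cloud(c,d)
np.set_printoptions(precision=3,suppress=True)
for n,uv in dict(tray=(275,186),scoop=(205,217),grip=(188,235),sleeve=(205,185),bowl=(338,230),jar=(328,173),case=(250,147),wal=(203,148),mug=(130,212),bowl2=(315,120),table=(300,230),remote=(233,258)).items(): print(n,P[uv[1],uv[0]],ray(c,uv,0)[0],p[uv[1],uv[0]])
a=cv2.resize(p[130:270,170:380],None,fx=3.8,fy=3.8,interpolation=cv2.INTER_CUBIC);cv2.imwrite('pics/topc.png',a[:,:,::-1])
```

```text
[[ 4.38638435e-01  8.98663526e-01 -4.37062122e-04]
 [ 8.60649082e-01 -4.19943496e-01  2.87976764e-01]
 [ 2.58610673e-01 -1.26693834e-01 -9.57637297e-01]] [-0.62410327 -0.03729798  0.37940518]
tray [0.666 0.005 0.015] [0.67  0.006 0.   ] [109  80  49]
scoop [0.437 0.238 0.008] [0.438 0.24  0.   ] [141 157 176]
grip [0.336 0.263 0.081] [0.341 0.278 0.   ] [50 47 45]
sleeve [0.558 0.281 0.054] [0.568 0.291 0.   ] [181 195 214]
bowl [ 0.581 -0.308  0.004] [ 0.582 -0.309  0.   ] [114 120 126]
jar [ 0.772 -0.183  0.1  ] [ 0.805 -0.192  0.   ] [123  49  50]
case [0.788 0.165 0.033] [0.799 0.169 0.   ] [57 60 64]
wal [0.716 0.357 0.02 ] [0.722 0.362 0.   ] [14  9 10]
mug [0.345 0.539 0.024] [0.347 0.547 0.   ] [76 39 12]
bowl2 [ 1.014 -0.06   0.014] [ 1.021 -0.061  0.   ] [118 121 124]
table [ 0.525 -0.158  0.002] [ 0.526 -0.158  0.   ] [160 171 184]
remote [0.317 0.065 0.013] [0.317 0.066 0.   ] [35 40 46]
```

View pics/w0.png

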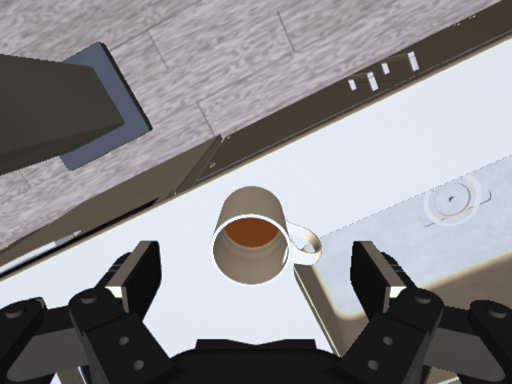

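View pics/topc.png

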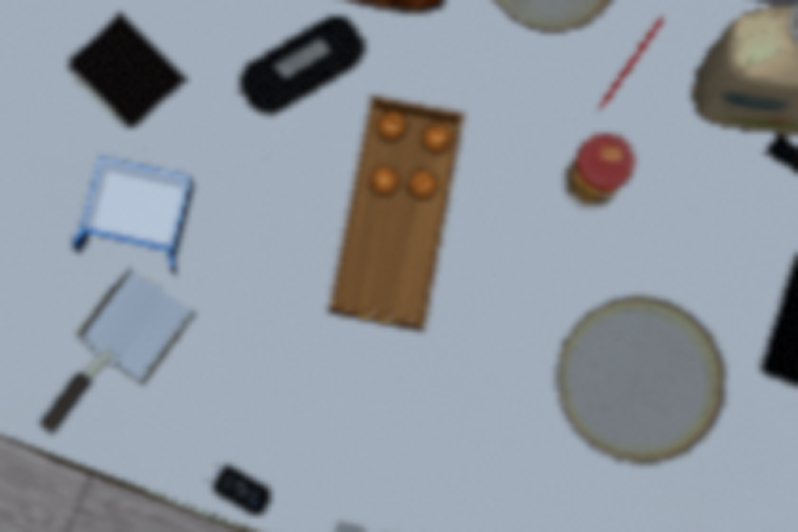

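```bash
cat >> h.py <<'E'
np.set_printoptions(precision=4,suppress=True)
def blobs(m,mn=30):
    cs,_=cv2.findContours(m.astype(np.uint8),cv2.RETR_EXTERNAL,cv2.CHAIN_APPROX_NONE)
    return sorted([k[:,0] for k in cs if cv2.contourArea(k)>mn],key=lambda k:-cv2.contourArea(k.astype(np.int32)))
def rect(W):
    (cx,cy),(w,h),a=cv2.minAreaRect((W[:,:2]*1000).astype(np.float32)); 
    if w<h: w,h,a=h,w,a+90
    return np.array([cx,cy])/1000,(w,h),(a+90)%180-90
E
python3 - <<'E'
from h import *
p,d,c=snap('top'); hsv=cv2.cvtColor(p,cv2.COLOR_RGB2HSV); H,S,V=cv2.split(hsv)
win=np.zeros(H.shape,bool)
def W(u0,u1,v0,v1): w=win.copy(); w[v0:v1,u0:u1]=1; return w
b=blobs((S>90)&(H<25)&W(250,300,145,222))[0]; print('tray',rect(ray(c,b,.042)))
b=blobs((V<90)&W(176,200,222,250))[0]; print('grip',rect(ray(c,b,.086)),rect(ray(c,b,.075)))
b=blobs((S>70)&(H>95)&(H<125)&W(180,228,165,206),5); print('sleeve',[ (len(k),rect(ray(c,k,.05))) for k in b[:3]])
for z in (.055,):
    m=W(305,370,200,260)&(S<70)&(V<150); b=blobs(m)[0]; wpt=ray(c,b,z); (x,y),r=cv2.minEnclosingCircle((wpt[:,:2]*1000).astype(np.float32)); print('bowl',x,y,r)
print('table V',V[230,300],S[230,300])
C=manip.calibration('wrist'); print('cam',-np.array(C['R']).T@C['t'])
E
```

```text
tray (array([0.6601, 0.0093]), (248.13882446289062, 98.86470794677734), 9.038736343383789)
grip (array([0.3329, 0.2661]), (64.73876953125, 15.48293399810791), -15.23101806640625) (array([0.3336, 0.2682]), (65.18030548095703, 15.588537216186523), -15.231025695800781)
sleeve [(119, (array([0.5568, 0.2833]), (114.32289123535156, 106.38823699951172), -81.15980625152588))]
bowl 573.20654296875 -300.4308166503906 93.010498046875
table V 186 34
cam [0.2078 0.5933 0.3741]
```

```bash
python3 shift.py '-.06 -.055 -.05 -.05;-.12 -.11 -.074 -.1;-.18 -.165 -.074 -.187;-.25 -.225 -.074 -.187;-.25 -.225 -.074 -.187;-.25 -.225 -.074 -.187;-.25 -.225 -.074 -.187;-.25 -.225 -.074 -.187;-.25 -.225 -.074 -.187;-.25 -.225 -.074 -.187'
python3 - <<'E'
from h import *
s=manip.state();print(s['t'],s['eef_pos'],s['joints'])
p,d,c=snap('wrist','w1'); np.savez('w1.npz',p=p,d=d,R=c['R'],t=c['t'],fx=c['fx'],fy=c['fy'],cx=c['cx'],cy=c['cy']);print(c['fx'],c['R'])
E
```

```text
t: 1.25
eef_pos: [0.3994, 0.2511, 0.3302]
tool_rot: [-0.0, 0.132, 0.991, -0.0]
contact_force: [-0.3, 0.0, -1.1]
opening: 1.001
grasp_force: 0.0
1.25 [0.3994 0.2511 0.3302] [-0.7614  0.0679  0.1423  1.8895 -0.0105  1.185   0.6906]
323.2193492857973 [[ 0.2629  0.9648  0.0004]
 [ 0.924  -0.2519  0.2878]
 [ 0.2778 -0.0753 -0.9577]]
```

View pics/w1.png

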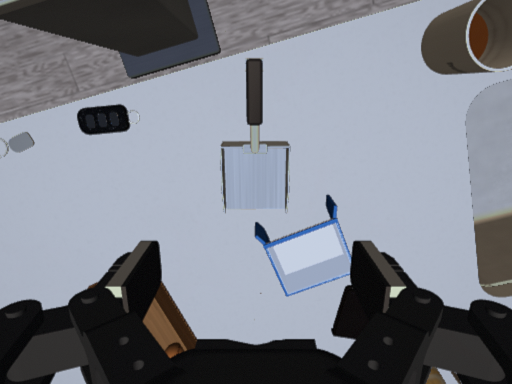

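Run:
```python
from h import *
def tri(c1,u1,c2,u2):
    A=[];B=[]
    for c,u in((c1,u1),(c2,u2)):
        R,t=np.array(c['R']),np.array(c['t']);r=R.T@np.array([(u[0]-c['cx'])/c['fx'],(u[1]-c['cy'])/c['fy'],1]);r/=np.linalg.norm(r);M=np.eye(3)-np.outer(r,r);A.append(M);B.append(M@(-R.T@t))
    return np.linalg.solve(sum(A),sum(B))
c=np.load('w1.npz');p=c['p'];H,S,V=cv2.split(cv2.cvtColor(p,cv2.COLOR_RGB2HSV))
m=np.zeros(H.shape,bool);m[50:135,235:275]=1
g=blobs(m&(V<90))[0];print('grip',rect(ray(c,g,.086)),rect(ray(c,g,.075)))
pt,dt,ct=snap('top');Vt=cv2.cvtColor(pt,cv2.COLOR_RGB2HSV)[...,2]
mt=np.zeros(Vt.shape,bool);mt[222:250,176:200]=1;gt=blobs((Vt<90)&mt)[0]
f=lambda k:np.array(cv2.minAreaRect(k.astype(np.float32))[0])
print('tri grip',tri(c,f(g),ct,f(gt)))
P=cloud(c,c['d']);print('depth top of grip',P[70:115:10,254])
m=np.zeros(H.shape,bool);m[190:305,250:360]=1
s=blobs(m&(S>100)&(H>95)&(H<125),5);q=np.vstack(s)
print('sleeve',rect(ray(c,q,.05)))
u=lambda v,a,b:[ (x,p[v,x].tolist()) for x in range(a,b)]
e=cv2.Canny(p,40,120)
print('canny row 180,200',np.where(e[180,205:300])[0]+205,np.where(e[200,205:300])[0]+205,'nose col',np.where(e[195:225,250])[0]+195,np.where(e[130:225,240])[0]+130)
```

```text
grip (array([0.3333, 0.2668]), (68.36581420898438, 16.926795959472656), -15.720794677734375) (array([0.3334, 0.2667]), (70.4416275024414, 17.44074821472168), -15.720794677734375)
tri grip [0.3381 0.2652 0.011 ]
depth top of grip [[0.3109 0.2731 0.0861]
 [0.3206 0.2705 0.0873]
 [0.3305 0.2678 0.0856]
 [0.3405 0.265  0.0865]
 [0.3507 0.2622 0.087 ]]
sleeve (array([0.5497, 0.2816]), (122.97282409667969, 115.27046203613281), 7.866446018218994)
canny row 180,200 [222 225 285 287 290] [221 225 284 286 289] nose col [] [141 146 209]
```

```bash
python3 shift.py '.034 -.001 .04 .005;.068 -.002 .08 .005;.068 -.002 .12 .005;.068 -.002 .16 .005;.068 -.002 .2 .005;.068 -.002 .23 .005;.068 -.002 .247 .005;.068 -.002 .247 .005;.068 -.002 .247 .005;.068 -.002 .247 .005'
python3 shift.py '0 0 0 0;0 0 0 0;0 0 0 0;0 0 0 0;0 0 0 0;0 0 0 0;0 0 0 0;0 0 0 0' 0
```

```text
t: 2.35
eef_pos: [0.334, 0.2669, 0.0843]
tool_rot: [0.0, 0.135, 0.991, 0.001]
contact_force: [-0.2, 0.1, 0.8]
opening: 0.998
grasp_force: 0.0
t: 3.15
eef_pos: [0.3337, 0.2663, 0.0834]
tool_rot: [0.0, 0.135, 0.991, 0.0]
contact_force: [-1.9, -1.3, 5.2]
opening: 0.2
grasp_force: 62.1
```

```bash
python3 shift.py '0 0 -.02 0;0 0 -.05 0;0 0 -.08 0;0 0 -.11 0;0 0 -.13 0;0 0 -.13 0;0 0 -.13 0;0 0 -.13 0'
cat >> h.py <<'E'
def blade():
    """scoop pose in tool frame: cloud of the wrist view, in tool axes"""
    s=manip.state(); p,d,c=snap('wrist'); P=cloud(c,d)
    w,x,y,z=s['tool_rot']; T=Ro.from_quat([x,y,z,w]).as_matrix()
    return s,p,d,(P-s['eef_pos'])@T
E
python3 - <<'E'
from h import *
s,p,d,Q=blade(); cv2.imwrite('pics/w2.png',p[:,:,::-1])
print(s['eef_pos'],s['grasp_force'])
for v in (230,260,290,320,350,370):
    print(v,[Q[v,u].round(3).tolist() for u in (200,230,255,285,310)])
E
```

```text
t: 3.95
eef_pos: [0.3332, 0.2658, 0.2122]
tool_rot: [-0.001, 0.135, 0.991, -0.001]
contact_force: [0.7, 0.5, -0.8]
opening: 0.196
grasp_force: 61.3
[0.3332 0.2658 0.2122] 61.277514696121216
230 [[-0.078, -0.062, 0.212], [0.011, -0.012, 0.018], [0.02, -0.001, -0.003], [0.011, 0.013, 0.017], [-0.078, 0.06, 0.21]]
260 [[-0.115, -0.064, 0.211], [0.01, -0.01, -0.009], [0.007, -0.001, -0.003], [0.011, 0.011, -0.01], [0.006, 0.021, -0.002]]
290 [[0.012, -0.018, -0.03], [0.0, -0.01, -0.013], [-0.006, -0.001, -0.004], [0.006, 0.01, -0.022], [0.012, 0.017, -0.03]]
320 [[0.016, -0.015, -0.048], [-0.064, -0.016, 0.048], [-0.022, -0.001, -0.003], [-0.006, 0.01, -0.022], [0.016, 0.013, -0.049]]
350 [[0.017, -0.013, -0.06], [0.01, -0.007, -0.053], [0.01, -0.001, -0.053], [0.011, 0.007, -0.054], [0.017, 0.012, -0.059]]
370 [[0.073, -0.001, -0.118], [0.01, -0.006, -0.059], [0.011, -0.001, -0.059], [0.01, 0.006, -0.058], [0.016, 0.011, -0.065]]
```

View pics/w2.png

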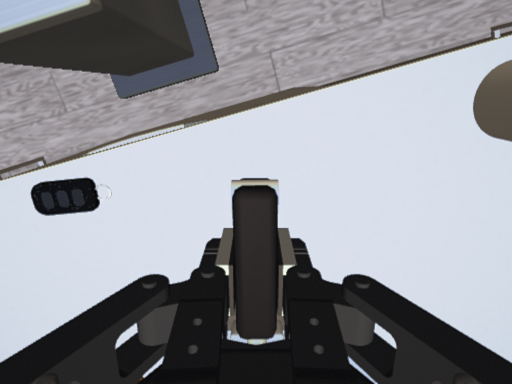

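```bash
python3 shift.py '-.02 0 -.03 -.05;-.06 0 -.06 -.1;-.1 0 -.088 -.16;-.14 0 -.088 -.22;-.18 0 -.088 -.28;-.22 0 -.088 -.34;-.255 .002 -.088 -.4;-.255 .002 -.088 -.428;-.255 .002 -.088 -.428;-.255 .002 -.088 -.428;-.255 .002 -.088 -.428'
python3 - <<'E'
from h import *
s,p,d,Q=blade(); c=manip.calibration('wrist'); cv2.imwrite('pics/w3.png',p[:,:,::-1])
np.savez('w3.npz',p=p,d=d,R=c['R'],t=c['t'],fx=c['fx'],fy=c['fy'],cx=c['cx'],cy=c['cy'],e=s['eef_pos'],q=s['tool_rot'])
print(s['t'],s['eef_pos'],s['tool_rot'],s['joints'])
E
```

```text
t: 5.1
eef_pos: [0.5792, 0.2005, 0.3012]
tool_rot: [-0.0, -0.079, 0.997, 0.0]
contact_force: [-0.4, 0.2, -1.4]
opening: 0.195
grasp_force: 61.1
5.1 [0.5792 0.2005 0.3012] [-0.0002 -0.0786  0.9969  0.0001] [-0.5341  0.3618  0.1969  1.5991 -0.0749  1.1884  1.4067]
```

View pics/w3.png

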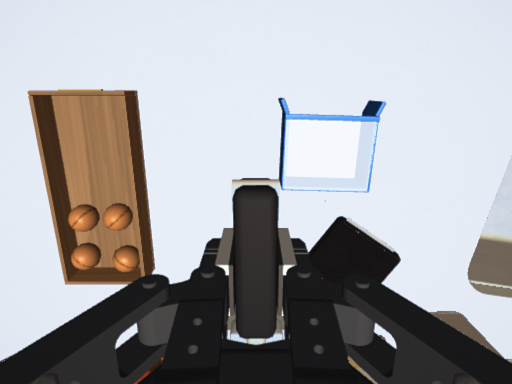

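Run:
```python
from h import *
c=np.load('w3.npz');p=c['p'];P=cloud(c,c['d']);H,S,V=cv2.split(cv2.cvtColor(p,cv2.COLOR_RGB2HSV))
m=np.zeros(H.shape,bool);m[80:295,15:165]=1
br=m&(S>70)&(H<25)&(P[...,2]>.037)&(P[...,2]<.047)
print('tray rim n',br.sum(),'z',np.median(P[br][:,2]),rect(P[br]))
k=blobs(m&(S>70)&(H<25))[0]; print('outline at .042',rect(ray(c,k,.042)))
# each rim long edge: lines in tray frame
m=np.zeros(H.shape,bool);m[90:200,270:395]=1
bl=m&(S>90)&(H>95)&(H<125)
k=np.vstack(blobs(bl,5)); 
print('sleeve z',np.percentile(P[bl][:,2],[5,25,50,75,95]))
for z in (.05,.052): print('sleeve outline',z,rect(ray(c,k,z)))
# individual pixels in tops
hi=bl&(P[...,2]>.046); print('sleeve top',rect(P[hi]))
lo=bl&(P[...,2]>.03)&(P[...,2]<.06)
for v in range(112,196,8):
    q=np.where(bl[v])[0]; print(v,q.min(),q.max(),P[v,q.min()+1],P[v,q.max()-1])
# walnuts
m=np.zeros(H.shape,bool);m[190:275,60:145]=1
q=m&(P[...,2]>.03)&(P[...,2]<.06)&(S>90); n,_,_,ce=cv2.connectedComponentsWithStats(q.astype(np.uint8))
for i in range(1,n):
    if _[i if 0 else 0] is not None: pass
print(np.round(ce,1))
for u,v in ((83,217),(118,216),(86,256),(126,258)): print(P[v,u])
# bar extent in tool frame
w,x,y,z=c['q'];T=Ro.from_quat([x,y,z,w]).as_matrix();Q=(P-c['e'])@T
b=(V<100)&(abs(Q[...,2]+.003)<.004)&(abs(Q[...,1])<.012)&(np.abs(Q[...,0])<.06);b[:170]=0
print('bar',rect(Q[b]),Q[b][:,:2].min(0),Q[b][:,:2].max(0))
```

```text
tray rim n 4136 z 0.04199226079599755 (array([0.6647, 0.0092]), (249.0667266845703, 109.92303466796875), 8.959308624267578)
outline at .042 (array([0.6625, 0.0155]), (250.95286560058594, 121.7867202758789), 8.927111625671387)
sleeve z [0.0162 0.0412 0.0499 0.0524 0.0537]
sleeve outline 0.05 (array([0.5582, 0.2809]), (117.8624038696289, 105.1788558959961), -82.87062740325928)
sleeve outline 0.052 (array([0.558 , 0.2804]), (117.22441101074219, 104.60950469970703), -82.87060260772705)
sleeve top (array([0.5581, 0.265 ]), (145.1842498779297, 113.0288314819336), -85.71644163131714)
112 283 380 [0.528  0.2249 0.0411] [0.511  0.329  0.0497]
120 283 379 [0.5369 0.2265 0.0407] [0.5196 0.3286 0.0538]
128 282 377 [0.5469 0.2278 0.033 ] [0.5287 0.3301 0.0502]
136 282 376 [0.5553 0.2287 0.0403] [0.5378 0.3319 0.0489]
144 281 375 [0.5661 0.2302 0.0316] [0.5467 0.3324 0.0508]
152 281 373 [0.5745 0.2312 0.0383] [0.5562 0.3328 0.05  ]
160 281 372 [0.5829 0.2323 0.0442] [0.5657 0.3344 0.0493]
168 280 371 [0.5947 0.2339 0.0353] [0.5752 0.3356 0.0496]
176 280 370 [0.6033 0.235  0.0408] [0.5848 0.337  0.0494]
184 281 369 [0.6102 0.2367 0.0509] [0.5946 0.3383 0.0496]Traceback (most recent call last):
  File "<stdin>", line 17, in <module>
    return umr_minimum(a, axis, None, out, keepdims, initial, where)
ValueError: zero-size array to reduction operation minimum which has no identity
```

Run:
```python
from h import *
c=np.load('w3.npz');p=c['p'];P=cloud(c,c['d']);H,S,V=cv2.split(cv2.cvtColor(p,cv2.COLOR_RGB2HSV))
m=np.zeros(H.shape,bool);m[90:200,270:395]=1
bl=m&(S>90)&(H>95)&(H<125)&(P[...,2]<.07)
L=[];R_=[]
for v in range(124,186):
    q=np.where(bl[v])[0]
    if len(q)>1 and q.max()-q.min()>60:
        R_.append(ray(c,(q.max()+.5,v),.051)[0]); l=q[q<300]; L.append(ray(c,(l.max()+.5,v),.051)[0])
for n,X in (('L',L),('R',R_)):
    vx,vy,x0,y0=cv2.fitLine(np.array(X)[:,:2].astype(np.float32),cv2.DIST_HUBER,0,.001,.001).ravel(); print(n,np.degrees(np.arctan(vy/vx)),x0,y0)
for u in (295,315,335,355):
    q=np.where(bl[:,u])[0]; print(u,q, [ray(c,(u,k),.051)[0][:2].tolist() for k in (q.min()-.5,q.max()+.5)], P[q.min(),u],P[q.max(),u])
for u,v in ((83,217),(118,216),(86,256),(126,258)): print('nut',P[v,u])
w,x,y,z=c['q'];T=Ro.from_quat([x,y,z,w]).as_matrix();Q=(P-c['e'])@T
b=(V<100)&(abs(Q[...,2]+.003)<.004)&(abs(Q[...,1])<.012)&(np.abs(Q[...,0])<.06);b[:170]=0
print('bar',rect(Q[b]),Q[b][:,:2].min(0),Q[b][:,:2].max(0),'yaw tool',c['q'])
```

```text
L 7.417557 0.5794293 0.23331815
R 7.3245525 0.559304 0.3351178
295 [114 115 116 117 118] [[0.5271767093804385, 0.2363236497313984], [0.5325654121242182, 0.23736843769184549]] [0.5276 0.2361 0.0532] [0.5318 0.2369 0.0536]
315 [115 116 117 118 119] [[0.5247749501254089, 0.2585982133826168], [0.5301578861592832, 0.25974159119530926]] [0.5253 0.2585 0.0519] [0.5295 0.2592 0.0534]
335 [115 116 117 118 119] [[0.5212991645639998, 0.2806648643430932], [0.5266668989942317, 0.2819050055790571]] [0.5217 0.2802 0.0532] [0.526  0.2813 0.0527]
355 [116 117 118 119 120 191] [[0.5188900938763499, 0.30299827730358553], [0.6058076453767963, 0.3247077620543566]] [0.5194 0.3025 0.0529] [0.6057 0.3253 0.0491]
nut [ 0.6949 -0.0022  0.0404]
nut [0.687  0.0412 0.0399]
nut [0.7508 0.0013 0.0391]
nut [0.7455 0.0534 0.0393]
bar (array([ 0.0022, -0.001 ]), (68.8384017944336, 20.89511489868164), 0.8329522609710693) [-0.0322 -0.0113] [0.0367 0.0096] yaw tool [-0.0002 -0.0786  0.9969  0.0001]
```

```bash
python3 shift.py '.015 -.025 0 0;.035 -.06 0 0;.055 -.095 0 0;.075 -.13 .02 0;.095 -.165 .05 0;.11 -.19 .08 0;.12 -.202 .11 0;.1205 -.202 .13 0;.1205 -.202 .141 0;.1205 -.202 .141 0;.1205 -.202 .141 0'
python3 - <<'E'
from h import *
p,d,c=snap('top');s=manip.state();print(s['t'],s['eef_pos'],s['tool_rot'])
a=cv2.resize(p[130:250,215:345],None,fx=4,fy=4,interpolation=cv2.INTER_CUBIC)
p,d,c=snap('scene');b=cv2.resize(p[150:250,190:320],None,fx=4,fy=4,interpolation=cv2.INTER_CUBIC)
h=min(a.shape[0],b.shape[0]);im=np.hstack([a[:h],b[:h]]);im=cv2.resize(im,(800,int(800*h/im.shape[1])));cv2.imwrite('pics/v4.png',im[:,:,::-1])
E
```

```text
t: 6.25
eef_pos: [0.493, -0.0179, 0.1611]
tool_rot: [0.0, -0.079, 0.997, 0.0]
contact_force: [0.7, 0.4, -1.3]
opening: 0.2
grasp_force: 61.1
6.3 [ 0.4932 -0.018   0.1613] [ 0.0008 -0.0789  0.9969 -0.    ]
```

View pics/v4.png

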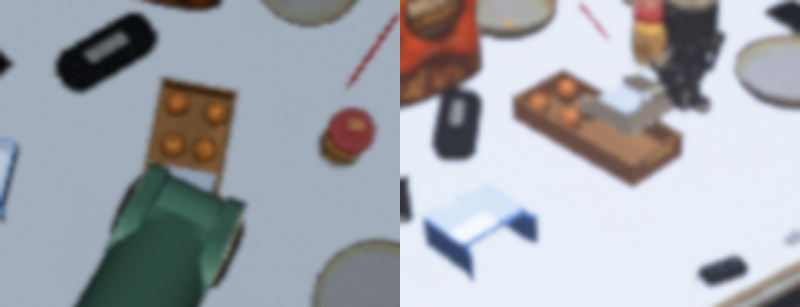

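Run:
```python
from h import *
a=np.radians(8.95);M=np.array([[np.cos(a),np.sin(a)],[-np.sin(a),np.cos(a)]])
for n in('scene','top'):
    p,d,c=snap(n);P=cloud(c,d);X=(P[...,:2]-[.6647,.0092])@M.T
    S=cv2.cvtColor(p,cv2.COLOR_RGB2HSV)[...,1]
    m=(X[...,0]>-.09)&(X[...,0]<.02)&(abs(X[...,1])<.07)&(P[...,2]>.068)&(P[...,2]<.125)&(S<60)
    q=np.c_[X[m],P[m][:,2]]
    print(n,m.sum(),q.min(0),q.max(0))
    for x in np.arange(-.09,.0,.01):
        k=q[abs(q[:,0]-x)<.006]
        if len(k)>3: print(x.round(3),len(k),k[:,1].min(),k[:,1].max(),'z',np.percentile(k[:,2],[3,20,50]))
    rim=(X[...,0]>.02)&(X[...,0]<.12)&(abs(X[...,1])<.07)&(abs(P[...,2]-.042)<.004); r=X[rim];print('rim',r.min(0),r.max(0))
```

```text
scene 209 [-0.0892 -0.0479  0.0734] [-0.0069  0.0532  0.1172]
-0.09 8 -0.03987364477268441 0.050501804130376415 z [0.084  0.0884 0.0963]
-0.08 17 -0.04573219981982297 0.05214643234762833 z [0.0805 0.0932 0.104 ]
-0.07 19 -0.04573219981982297 0.048959769451769865 z [0.0789 0.0883 0.1008]
-0.06 33 -0.04703800799887194 0.05013585888678621 z [0.0752 0.0815 0.0919]
-0.05 50 -0.04780868575037242 0.051361082929632776 z [0.0739 0.0795 0.0891]
-0.04 42 -0.04780868575037242 0.05048096768937893 z [0.0741 0.0785 0.0837]
-0.03 34 -0.04788250582759615 0.053167471574810755 z [0.0786 0.0806 0.0841]
-0.02 31 -0.04537026101426009 0.049304187148284453 z [0.0743 0.0805 0.0836]
-0.01 13 -0.04129385520179763 0.04441015013699022 z [0.0747 0.0768 0.0792]
rim [ 0.0212 -0.0534] [0.1196 0.061 ]
top 69 [-0.0381 -0.0454  0.0712] [-0.009   0.0228  0.1079]
-0.03 18 -0.045395119849017125 -0.004607135052552709 z [0.0753 0.0781 0.081 ]
-0.02 40 -0.04441494876642492 0.01393475530092428 z [0.0727 0.0765 0.08  ]
-0.01 24 -0.041324478119891345 0.022802687467367078 z [0.0723 0.0743 0.0775]
rim [ 0.0214 -0.0547] [0.1199 0.0536]
```

```bash
python3 shift.py '0 .0005 .02 0;0 .0005 .04 0;0 .0005 .055 0;0 .0005 .064 0;0 .0005 .069 0;0 .0005 .071 0;0 .0005 .0725 0;0 .0005 .0725 0;0 .0005 .0725 0'
python3 - <<'E'
from rig import manip
s=manip.state();print(s['t'],s['eef_pos'],s['contact_force'],s['moment'],s['joints'])
E
```

```text
t: 7.35
eef_pos: [0.4929, -0.0179, 0.0887]
tool_rot: [0.001, -0.079, 0.997, 0.0]
contact_force: [-3.3, -0.1, 4.5]
opening: 0.201
grasp_force: 62.2
7.35 [ 0.49291275 -0.0179368   0.08867298] [-3.26385038 -0.12130629  4.5430386 ] [ 0.01828795  0.37830102 -0.00041636] [-0.23561071  0.43783199  0.25078284  2.07223614 -0.17503263  0.64969565
  1.86011041]
```

```bash
python3 shift.py '-.006 0 0 0;-.013 0 0 0;-.02 0 0 0;-.027 0 0 0;-.034 0 0 0;-.041 0 0 0;-.048 0 0 0;-.055 0 0 0;-.062 0 0 0;-.069 0 0 0;-.075 0 0 0;-.075 0 0 0'
python3 - <<'E'
from h import *
s=manip.state();print(s['t'],s['eef_pos'],s['contact_force'])
a=np.radians(8.95);M=np.array([[np.cos(a),np.sin(a)],[-np.sin(a),np.cos(a)]])
for n in ('top','scene'):
    p,d,c=snap(n);P=cloud(c,d);H,S,V=cv2.split(cv2.cvtColor(p,cv2.COLOR_RGB2HSV));X=(P[...,:2]-[.6647,.0092])@M.T
    m=(S>150)&(abs(X[...,0])<.12)&(abs(X[...,1])<.05)&(P[...,2]>.027)
    k,l,st,ce=cv2.connectedComponentsWithStats(m.astype(np.uint8))
    print(n,[(st[i,4],X[l==i].mean(0).round(3).tolist(),P[l==i][:,2].max().round(3)) for i in range(1,k) if st[i,4]>3])
E
```

```text
t: 8.55
eef_pos: [0.5678, -0.0061, 0.0886]
tool_rot: [0.001, -0.079, 0.997, -0.0]
contact_force: [2.1, 0.8, 1.9]
opening: 0.2
grasp_force: 61.6
8.55 [ 0.5678 -0.0061  0.0886] [2.1053 0.8149 1.9187]
top [(np.int32(64), [0.093, 0.021], np.float64(0.048)), (np.int32(91), [0.085, -0.024], np.float64(0.05))]
scene []
```

```bash
python3 shift.py '-.005 0 0 0;-.01 0 0 0;-.015 0 0 0;-.02 0 0 0;-.025 0 0 0;-.03 0 0 0;-.035 0 0 0;-.04 0 0 0;-.044 0 0 0;-.048 0 0 0;-.048 0 0 0'
python3 - <<'E'
from h import *
s=manip.state();print(s['t'],s['eef_pos'],s['contact_force'])
a=np.radians(8.95);M=np.array([[np.cos(a),np.sin(a)],[-np.sin(a),np.cos(a)]])
ims=[]
for n,r in (('top',(130,250,215,345)),('scene',(150,250,190,320))):
    p,d,c=snap(n);P=cloud(c,d);H,S,V=cv2.split(cv2.cvtColor(p,cv2.COLOR_RGB2HSV));X=(P[...,:2]-[.6647,.0092])@M.T
    m=(S>150)&(abs(X[...,0])<.125)&(abs(X[...,1])<.055)&(P[...,2]>.025)
    k,l,st,ce=cv2.connectedComponentsWithStats(m.astype(np.uint8))
    print(n,[(st[i,4],X[l==i].mean(0).round(3).tolist(),P[l==i][:,2].max().round(3)) for i in range(1,k) if st[i,4]>3])
    ims.append(cv2.resize(p[r[0]:r[1],r[2]:r[3]],(400,330),interpolation=cv2.INTER_CUBIC))
cv2.imwrite('pics/v5.png',np.hstack(ims)[:,:,::-1])
E
```

```text
t: 9.75
eef_pos: [0.614, 0.001, 0.0886]
tool_rot: [0.0, -0.078, 0.997, -0.0]
contact_force: [-5.5, -0.7, 10.7]
opening: 0.197
grasp_force: 63.1
9.75 [0.614  0.001  0.0886] [-5.4548 -0.7149 10.684 ]
top []
scene []
```

View pics/v5.png

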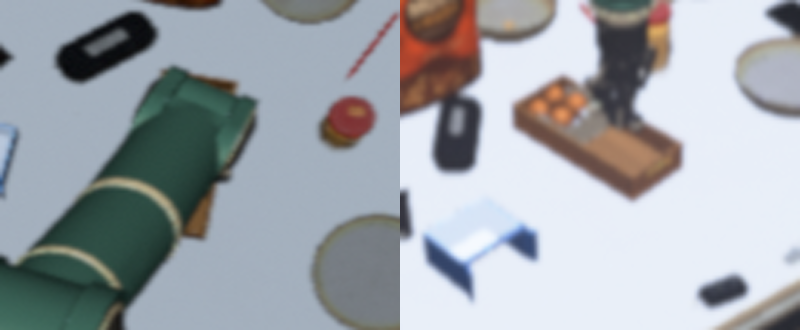

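```bash
python3 shift.py '-.003 0 0 0;-.006 0 0 0;-.006 0 0 0'
python3 shift.py '0 0 .002 0;0 0 .004 0;0 0 .006 0;0 0 .008 0;0 0 .008 0'
cat >> h.py <<'E'
def nuts(T0=(.6647,.0092),a=8.95,rng=(-.3,.3,-.3,.3),zmin=.02,names=('scene','top'),smin=100):
    a=np.radians(a);M=np.array([[np.cos(a),np.sin(a)],[-np.sin(a),np.cos(a)]])
    for n in names:
        p,d,c=snap(n);P=cloud(c,d);H,S,V=cv2.split(cv2.cvtColor(p,cv2.COLOR_RGB2HSV));X=(P[...,:2]-T0)@M.T
        m=(S>smin)&(V>110)&(H<20)&(X[...,0]>rng[0])&(X[...,0]<rng[1])&(X[...,1]>rng[2])&(X[...,1]<rng[3])&(P[...,2]>zmin)
        k,l,st,ce=cv2.connectedComponentsWithStats(m.astype(np.uint8),connectivity=4)
        print(n,[(int(st[i,4]),X[l==i].mean(0).round(3).tolist(),P[l==i][:,2].max().round(3),ce[i].round(0).tolist()) for i in range(1,k) if st[i,4]>5])
E
python3 - <<'E'
from h import *
s=manip.state();print(s['t'],s['eef_pos'],s['contact_force'],s['moment'])
for sm in(100,140,160): nuts(rng=(-.13,.13,-.06,.06),zmin=.03,names=('scene',),smin=sm)
s,p,d,Q=blade()
print([(v,Q[v,255].round(4).tolist()) for v in range(200,335,20)])
E
```

```text
t: 10.15
eef_pos: [0.6198, 0.0019, 0.0886]
tool_rot: [-0.0, -0.078, 0.997, -0.0]
contact_force: [-5.6, -2.1, 13.5]
opening: 0.199
grasp_force: 63.4
t: 10.65
eef_pos: [0.618, 0.0017, 0.0811]
tool_rot: [-0.002, -0.078, 0.997, 0.0]
contact_force: [-27.6, -1.6, 36.7]
opening: 0.201
grasp_force: 72.0
10.65 [0.618  0.0017 0.0811] [-27.5608  -1.6389  36.745 ] [-0.2359  5.0782  0.1282]
scene [(124, [0.077, 0.007], np.float64(0.056), [240.0, 181.0]), (21, [-0.124, 0.004], np.float64(0.047), [273.0, 199.0])]
scene [(26, [0.095, 0.008], np.float64(0.057), [238.0, 179.0]), (11, [0.06, -0.013], np.float64(0.051), [246.0, 180.0]), (18, [0.059, 0.017], np.float64(0.048), [242.0, 183.0])]
scene []
[(200, [0.0323, -0.0008, -0.0019]), (220, [0.0249, -0.0008, -0.004]), (240, [0.0731, -0.0006, -0.1181]), (260, [0.0078, -0.0009, -0.004]), (280, [-0.0005, -0.0009, -0.0051]), (300, [-0.0088, -0.0009, -0.0066]), (320, [-0.0185, -0.0009, -0.0065])]
```

```bash
python3 shift.py '.002 0 -.003 0;.003 0 -.008 0;.003 0 -.014 0;.003 0 -.022 0;.003 0 -.032 0;.003 0 -.044 0;.003 0 -.058 0;.003 0 -.072 0;.003 0 -.086 0;.003 0 -.098 0;.003 0 -.105 0;.003 0 -.105 0'
python3 - <<'E'
from h import *
s=manip.state();print(s['t'],s['eef_pos'],s['contact_force'],s['moment'])
nuts(rng=(-.13,.13,-.06,.06),zmin=.02,names=('scene','top'))
s,p,d,Q=blade()
print([(v,Q[v,255].round(4).tolist()) for v in range(200,335,20)])
cv2.imwrite('pics/last.png',snap('scene')[0][120:240,170:330,::-1])
E
```

```text
t: 12.05
eef_pos: [0.6173, 0.0018, 0.1859]
tool_rot: [0.001, -0.079, 0.997, -0.0]
contact_force: [-0.4, 0.5, -1.8]
opening: 0.195
grasp_force: 66.1
12.05 [0.6173 0.0018 0.1859] [-0.4309  0.5338 -1.8063] [-0.0884  0.2643  0.0187]
scene [(119, [0.074, 0.009], np.float64(0.161), [240.0, 162.0]), (41, [0.049, 0.055], np.float64(0.049), [237.0, 187.0]), (32, [-0.123, 0.004], np.float64(0.044), [273.0, 199.0])]
top []
[(200, [0.0326, -0.0008, -0.0029]), (220, [0.0251, -0.0008, -0.0043]), (240, [0.0166, -0.0008, -0.004]), (260, [0.0084, -0.0008, -0.0049]), (280, [-0.0001, -0.0008, -0.0057]), (300, [-0.0095, -0.0009, -0.0056]), (320, [-0.018, -0.0009, -0.0071])]
```

```bash
python3 shift.py '.003 0 -.004 0;.009 0 -.01 0;.018 0 -.018 0;.03 0 -.026 0;.042 -.004 -.034 0;.054 -.01 -.04 0;.066 -.018 -.045 0;.078 -.028 -.045 0;.09 -.04 -.045 0;.102 -.054 -.045 0;.114 -.07 -.045 0;.126 -.088 -.045 0' >/dev/null
python3 shift.py '.012 -.02 0 0;.024 -.042 0 0;.036 -.064 0 0;.047 -.086 0 0;.057 -.108 0 0;.065 -.13 0 0;.071 -.15 0 0;.075 -.168 0 0;.077 -.183 0 0;.078 -.194 0 0;.0784 -.201 0 0;.0784 -.203 0 0'
python3 shift.py '0 0 0 0;0 0 0 0'
python3 - <<'E'
from h import *
s=manip.state();print(s['t'],s['eef_pos'],s['contact_force'],s['joints'])
nuts(T0=(.573,-.3),a=9,rng=(-.13,.18,-.15,.15),zmin=.02)
nuts(rng=(-.13,.13,-.06,.06),zmin=.01,names=('scene','top'))
s,p,d,Q=blade()
print([(v,Q[v,255].round(4).tolist()) for v in range(200,335,20)])
p,d,c=snap('scene');cv2.imwrite('pics/v6.png',cv2.resize(p[100:240,230:380],None,fx=4,fy=4,interpolation=cv2.INTER_CUBIC)[:,:,::-1])
E
```

```text
t: 14.65
eef_pos: [0.4603, -0.3183, 0.2296]
tool_rot: [-0.0, -0.078, 0.997, -0.0]
contact_force: [-0.2, -0.5, -2.3]
opening: 0.201
grasp_force: 66.0
t: 14.85
eef_pos: [0.4607, -0.317, 0.2298]
tool_rot: [-0.0, -0.079, 0.997, 0.0]
contact_force: [-0.3, 0.5, -1.3]
opening: 0.203
grasp_force: 66.0
14.85 [ 0.4607 -0.317   0.2298] [-0.3429  0.4906 -1.3052] [ 0.189   0.3507  0.4444  1.82   -0.1755  1.0097  2.4323]
scene [(105, [0.007, 0.007], np.float64(0.203), [318.0, 146.0])]
top [(52, [0.032, 0.028], np.float64(0.199), [340.0, 215.0]), (44, [0.032, -0.008], np.float64(0.205), [350.0, 217.0]), (52, [-0.007, 0.016], np.float64(0.199), [341.0, 225.0]), (32, [0.003, -0.019], np.float64(0.205), [351.0, 225.0])]
scene [(6, [0.12, -0.016], np.float64(0.016), [238.0, 180.0]), (20, [0.096, 0.043], np.float64(0.047), [232.0, 184.0]), (7, [0.037, 0.056], np.float64(0.045), [239.0, 188.0]), (27, [-0.121, 0.0], np.float64(0.046), [273.0, 199.0])]
top []
[(200, [0.0327, -0.0008, -0.0031]), (220, [0.0245, -0.0008, -0.003]), (240, [0.0164, -0.0008, -0.0036]), (260, [0.0081, -0.0008, -0.0044]), (280, [-0.0009, -0.0008, -0.0045]), (300, [-0.0093, -0.0009, -0.0058]), (320, [-0.0188, -0.0009, -0.0061])]
```

```bash
for o in .17 .19; do :; done; python3 shift.py '0 0 0 0' .18 | tail -2; python3 shift.py '0 0 0 0' .2 | tail -2;  python3 shift.py '0 0 0 0' .205 | tail -2
```

```text
opening: 0.2
grasp_force: 66.0
opening: 0.199
grasp_force: 47.8
opening: 0.206
grasp_force: 25.6
```

```bash
cat > sl.py <<'E'
from h import *
s,p,d,Q=blade()
V=cv2.cvtColor(p,cv2.COLOR_RGB2HSV)[...,2]
m=(V<110)&(abs(Q[...,1])<.007)&(abs(Q[...,0])<.045)&(abs(Q[...,2])<.06); m[:, :235]=0; m[:,275:]=0
q=Q[m]; x=np.arange(-.03,.045,.005); z=[round(float(np.median(q[abs(q[:,0]-k)<.0025][:,2])),4) if (abs(q[:,0]-k)<.0025).sum()>5 else None for k in x]
print('t',s['t'],'F',s['contact_force'],'grip',s['grasp_force'],s['opening'],'z(x)',dict(zip(x.round(3).tolist(),z)))
E
python3 shift.py '0 0 0 0' .205 | tail -2; python3 sl.py
```

```text
opening: 0.204
grasp_force: 25.6
t 15.55 F [-0.268   1.1935 -2.8445] grip 25.569809675216675 0.20426264792091353 z(x) {-0.03: -0.0063, -0.025: -0.0068, -0.02: -0.0065, -0.015: -0.0062, -0.01: -0.0057, -0.005: -0.0054, 0.0: -0.0051, 0.005: -0.0046, 0.01: -0.054, 0.015: -0.0039, 0.02: -0.0036, 0.025: -0.0032, 0.03: -0.0028, 0.035: -0.0023, 0.04: 0.0006}
```

```bash
python3 shift.py '0 0 0 0' .208 | tail -2; python3 sl.py;  python3 shift.py '0 0 0 0' .21 | tail -2; python3 sl.py
```

```text
opening: 0.209
grasp_force: 12.2
t 15.7 F [ 0.4997 -0.1092 -2.6047] grip 12.172780483961105 0.2090810111765831 z(x) {-0.03: -0.0044, -0.025: -0.005, -0.02: -0.005, -0.015: -0.0049, -0.01: -0.0049, -0.005: -0.0049, 0.0: -0.0049, 0.005: -0.0048, 0.01: -0.0539, 0.015: -0.0049, 0.02: -0.0049, 0.025: -0.0049, 0.03: -0.0048, 0.035: -0.0045, 0.04: -0.0013}
opening: 0.212
grasp_force: 3.2
t 15.85 F [ 1.5251 -0.4227 -1.727 ] grip 3.2113737612962723 0.21155107337172727 z(x) {-0.03: 0.0135, -0.025: 0.0113, -0.02: 0.0083, -0.015: 0.0051, -0.01: 0.002, -0.005: -0.0013, 0.0: -0.0043, 0.005: -0.0075, 0.01: -0.0546, 0.015: -0.0139, 0.02: -0.0169, 0.025: -0.0192, 0.03: -0.0173, 0.035: -0.0066, 0.04: None}
```

```bash
python3 shift.py '0 0 0 0;0 0 0 0' .19 | tail -2; python3 sl.py
python3 - <<'E'
from h import *
nuts(T0=(.573,-.3),a=9,rng=(-.25,.25,-.2,.2),zmin=.015,names=('top','scene'))
p,d,c=snap('scene');cv2.imwrite('pics/v6.png',cv2.resize(p[100:240,230:380],None,fx=4,fy=4,interpolation=cv2.INTER_CUBIC)[:,:,::-1])
E
```

```text
opening: 0.199
grasp_force: 48.9
t 16.1 F [0.7242 0.4915 1.1946] grip 48.89436721801758 0.19891826545885535 z(x) {-0.03: None, -0.025: 0.0235, -0.02: 0.0193, -0.015: 0.0134, -0.01: 0.008, -0.005: 0.0025, 0.0: -0.0033, 0.005: -0.0091, 0.01: -0.0551, 0.015: -0.0208, 0.02: -0.0226, 0.025: -0.021, 0.03: -0.0139, 0.035: -0.0117, 0.04: None}
top [(66, [0.226, 0.078], np.float64(0.111), [330.0, 171.0]), (34, [0.202, 0.091], np.float64(0.109), [326.0, 176.0]), (40, [0.028, -0.002], np.float64(0.055), [339.0, 223.0]), (33, [0.004, 0.026], np.float64(0.054), [332.0, 227.0]), (31, [0.002, -0.023], np.float64(0.053), [343.0, 230.0]), (39, [-0.022, 0.003], np.float64(0.051), [336.0, 235.0])]
scene [(15, [0.225, 0.084], np.float64(0.108), [271.0, 152.0]), (101, [0.203, 0.102], np.float64(0.099), [271.0, 161.0]), (78, [-0.0, 0.012], np.float64(0.086), [316.0, 174.0])]
```

```bash
python3 shift.py '0 0 -.02 0;0 0 -.05 0;0 0 -.08 0;-.002 .02 -.1 .005;-.007 .06 -.1 .01;-.012 .1 -.1 .015;-.017 .14 -.1 .02;-.022 .18 -.1 .028;-.026 .22 -.1 .028;-.031 .26 -.1 .028;-.036 .3 -.1 .028;-.04 .34 -.1 .028' 0 >/dev/null
python3 shift.py '-.004 .04 0 0;-.008 .08 0 0;-.013 .12 0 0;-.018 .16 0 0;-.022 .19 0 0;-.026 .215 0 0;-.027 .232 0 0;-.028 .24 0 0;-.028 .24 0 0;-.028 .24 0 0'
python3 sl.py
python3 - <<'E'
from h import *
s=manip.state();print(s['eef_pos'],s['tool_rot'],s['joints'])
nuts(T0=(.573,-.3),a=9,rng=(-.09,.09,-.09,.09),zmin=.015,names=('top',))
p,d,c=snap('top')
m=np.zeros(p.shape[:2],bool);m[200:265,300:375]=1;h=cv2.cvtColor(p,cv2.COLOR_RGB2HSV)
b=blobs(m&(((h[...,1]<70)&(h[...,2]<150))|(h[...,1]>60)))[0];print(cv2.minEnclosingCircle((ray(c,b,.055)[:,:2]*1000).astype(np.float32)))
E
```

```text
t: 18.5
eef_pos: [0.4439, 0.2651, 0.3297]
tool_rot: [-0.0, -0.064, 0.998, -0.0]
contact_force: [-0.7, 0.9, -1.0]
opening: 0.201
grasp_force: 59.0
t 18.5 F [-0.7423  0.933  -1.0222] grip 59.017236828804016 0.20148189278878614 z(x) {-0.03: None, -0.025: None, -0.02: 0.0197, -0.015: 0.0138, -0.01: 0.0081, -0.005: 0.002, 0.0: -0.0036, 0.005: -0.0091, 0.01: -0.0552, 0.015: -0.0209, 0.02: -0.0226, 0.025: -0.0209, 0.03: -0.014, 0.035: -0.0116, 0.04: None}
[0.4439 0.265  0.3298] [-0.     -0.0639  0.998  -0.0002] [-0.5638  0.1589 -0.0383  1.7865  0.0069  1.1965  1.0946]
top [(40, [0.028, -0.002], np.float64(0.057), [339.0, 223.0]), (34, [0.005, 0.027], np.float64(0.057), [332.0, 227.0]), (41, [-0.008, -0.028], np.float64(0.055), [344.0, 233.0]), (41, [-0.023, 0.004], np.float64(0.054), [336.0, 235.0])]
((573.0014038085938, -300.8222961425781), 92.80303192138672)
```

```bash
python3 shift.py '.003 0 .02 0;.006 0 .05 0;.01 0 .08 0;.01 0 .105 0;.01 0 .125 0;.01 0 .136 0;.01 0 .142 0;.01 0 .142 0;.01 0 .142 0' | head -2; python3 sl.py
python3 shift.py '0 0 .004 0;.01 0 .006 0;.02 0 .010 0;.03 0 .016 0;.04 0 .022 0;.05 0 .028 0' .205
python3 sl.py
```

```text
t: 19.55
eef_pos: [0.4342, 0.2649, 0.1886]
t 19.55 F [-0.5437 -0.6465 -1.3017] grip 58.93532752990723 0.197184790406242 z(x) {-0.03: None, -0.025: None, -0.02: 0.0192, -0.015: 0.0138, -0.01: 0.0082, -0.005: 0.002, 0.0: -0.0036, 0.005: -0.0091, 0.01: -0.0551, 0.015: -0.021, 0.02: -0.0227, 0.025: -0.0209, 0.03: -0.0141, 0.035: -0.0117, 0.04: None}
t: 20.2
eef_pos: [0.3829, 0.2584, 0.1601]
tool_rot: [0.0, -0.065, 0.998, 0.0]
contact_force: [-3.2, -1.5, 6.7]
opening: 0.207
grasp_force: 25.2
t 20.2 F [-3.224  -1.5208  6.6801] grip 25.24852305650711 0.20684919795503678 z(x) {-0.03: None, -0.025: 0.0127, -0.02: 0.0101, -0.015: 0.0068, -0.01: 0.0036, -0.005: 0.0003, 0.0: -0.003, 0.005: -0.0062, 0.01: -0.0546, 0.015: -0.0128, 0.02: -0.0161, 0.025: -0.0191, 0.03: -0.0185, 0.035: -0.0087, 0.04: -0.006}
```

```bash
python3 shift.py '.008 0 .005 0;.017 0 .011 0;.027 0 .02 0;.036 0 .028 0;.044 0 .036 0;.052 0 .044 0;.059 0 .053 0;.065 0 .061 0;.07 0 .068 0;.074 0 .073 0;.076 0 .077 0;.076 0 .077 0'
python3 sl.py
```

```text
t: 21.45
eef_pos: [0.3079, 0.2484, 0.0823]
tool_rot: [-0.001, -0.065, 0.998, -0.0]
contact_force: [-2.3, -0.3, 1.0]
opening: 0.205
grasp_force: 23.6
t 21.45 F [-2.278  -0.3256  1.0261] grip 23.60825389623642 0.20529916237421894 z(x) {-0.03: -0.0027, -0.025: -0.0032, -0.02: -0.0031, -0.015: -0.003, -0.01: -0.0028, -0.005: -0.0027, 0.0: -0.0025, 0.005: -0.0025, 0.01: -0.0541, 0.015: -0.0021, 0.02: -0.0021, 0.025: -0.0019, 0.03: -0.0018, 0.035: -0.0014, 0.04: 0.0011}
```

```bash
python3 shift.py '0 0 -.0013 0;0 0 -.0013 0' | head -1; python3 shift.py '0 0 0 0;0 0 0 0;0 0 0 0;0 0 -.03 0;0 0 -.08 0;-.03 0 -.13 0;-.06 0 -.18 0;-.09 0 -.23 0;-.09 0 -.245 0;-.09 0 -.245 0;-.09 0 -.245 0' 1
python3 - <<'E'
from h import *
s=manip.state();p,d,c=snap('wrist','w7');np.savez('w7.npz',p=p,d=d,R=c['R'],t=c['t'],fx=c['fx'],fy=c['fy'],cx=c['cx'],cy=c['cy'],e=s['eef_pos'],q=s['tool_rot'])
print(s['t'],s['eef_pos'])
H,S,V=cv2.split(cv2.cvtColor(p,cv2.COLOR_RGB2HSV))
P=cloud(c,d);m=(V<90)&(abs(P[...,2]-.086)<.006);m[140:]=0
g=blobs(m);print('grip',[rect(ray(c,k,.086)) for k in g[:2]],'z',np.median(P[m][:,2]))
q=(P[...,2]>.006)&(P[...,2]<.058)&(P[...,0]>.33)&(P[...,0]<.52)&(abs(P[...,1]-.26)<.07)&(S<80);
print('blade walls',rect(P[q]),q.sum())
bl=(S>90)&(H>95)&(H<125)&(P[...,0]>.48)&(P[...,0]<.63)&(abs(P[...,1]-.28)<.09)
k=np.vstack(blobs(bl,5));print('sleeve',k.min(0),k.max(0),rect(ray(c,k,.051)))
for x0 in np.arange(.535,.61,.012):
    t_=bl&(abs(P[...,0]-x0)<.006)&(P[...,2]>.046)&(P[...,2]<.058); y=np.sort(P[t_][:,1]); print(x0.round(3),len(y),y[:1],y[-1:])
mo=bl&(P[...,2]>.047)&(P[...,2]<.058)&(P[...,0]<.54); print(rect(P[mo]))
E
```

```text
t: 21.7
t: 22.8
eef_pos: [0.3982, 0.2601, 0.3292]
tool_rot: [0.0, -0.064, 0.998, 0.0]
contact_force: [0.1, 0.2, -0.6]
opening: 0.999
grasp_force: 0.0
22.8 [0.3982 0.2601 0.3292]
grip [(array([0.3074, 0.2478]), (68.55116271972656, 17.534818649291992), 6.881922721862793), (array([0.3261, 0.4914]), (52.30765151977539, 15.171074867248535), -23.741226196289062)] z 0.08609181337437952
blade walls (array([0.4435, 0.2695]), (155.1426239013672, 109.06804656982422), 2.337198495864868) 981
sleeve [214 217] [300 297] (array([0.5474, 0.2815]), (123.07177734375, 115.01627349853516), 8.241667747497559)
0.535 75 [0.2256] [0.3326]
0.547 25 [0.2279] [0.3348]
0.559 26 [0.2289] [0.3354]
0.571 22 [0.2314] [0.3372]
0.583 31 [0.2326] [0.3388]
0.595 39 [0.2337] [0.3401]
0.607 34 [0.2348] [0.3399]
(array([0.5192, 0.2756]), (114.51881408691406, 40.59278106689453), 89.88177490234375)
```

View pics/w7.png

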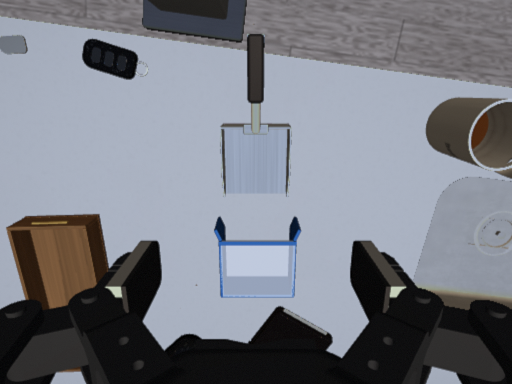

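Run:
```python
from h import *
c=np.load('w7.npz');p=c['p'];e=cv2.Canny(cv2.cvtColor(p,cv2.COLOR_RGB2GRAY),30,90);P=cloud(c,c['d'])
X=[]
for v in range(132,194,6):
    q=np.where(e[v,205:310])[0]+205; print(v,q,end=' ')
    W=ray(c,[(q.min(),v),(q.max(),v)],.035); X.append(W.mean(0)[:2]); print(W[:,:2].mean(0),np.linalg.norm(W[0]-W[1]).round(4))
X=np.array(X);k=np.polyfit(X[:,0],X[:,1],1);print('blade yaw',np.degrees(np.arctan(k[0])),'y at .40',np.polyval(k,.4),'axis y at .40',.2838+.13*(.4-.571))
print('nose row',[np.where(e[180:205,u])[0]+180 for u in (235,245,265,275)],[ray(c,(u,195),.002)[0] for u in (245,265)])
```

```text
132 [221 224 242 244 251 253 254 255 256 257 260 287 289 292] [0.3788 0.2584] 0.0901
138 [222 224 287 289] [0.3865 0.2581] 0.0855
144 [219 222 224 278 287 289 292] [0.3941 0.2591] 0.0936
150 [219 222 224 278 286 289] [0.4021 0.2582] 0.0903
156 [222 224 278 286 289] [0.4096 0.2611] 0.0869
162 [222 225 278 286 288 291] [0.4174 0.2634] 0.09
168 [222 225 277 286 288 290 291] [0.4253 0.2645] 0.0905
174 [220 223 225 277 286 288 291] [0.4336 0.2642] 0.0936
180 [223 225 277 285 288 290] [0.4416 0.2666] 0.0888
186 [221 223 225 277 285 287] [0.4502 0.2643] 0.088
192 [224 226 277 285 287] [0.4583 0.2674] 0.0845
blade yaw 6.961594932411296 y at .40 0.2601119486652994 axis y at .40 0.26157
nose row [array([193]), array([193]), array([193]), array([193])] [array([0.4754, 0.2542, 0.002 ]), array([0.4717, 0.283 , 0.002 ])]
```

```bash
python3 shift.py '.03 0 .03 0;.06 0 .07 0;.0916 -.0006 .11 0;.0916 -.0006 .15 0;.0916 -.0006 .19 0;.0916 -.0006 .22 0;.0916 -.0006 .238 0;.0916 -.0006 .2455 0;.0916 -.0006 .2455 0;.0916 -.0006 .2455 0' | head -5
python3 shift.py '0 0 0 0;0 0 0 0;0 0 0 0;0 0 0 0;0 0 0 0;0 0 0 0' .2
python3 sl.py
```

```text
t: 23.85
eef_pos: [0.3072, 0.2478, 0.0841]
tool_rot: [0.0, -0.065, 0.998, 0.0]
contact_force: [-0.2, -0.3, -0.1]
opening: 0.995
t: 24.45
eef_pos: [0.3073, 0.2478, 0.0837]
tool_rot: [0.0, -0.065, 0.998, -0.0]
contact_force: [-1.5, -0.9, 4.0]
opening: 0.203
grasp_force: 24.6
t 24.45 F [-1.5   -0.901  4.017] grip 24.60175931453705 0.20334310253022933 z(x) {-0.03: -0.0025, -0.025: -0.0027, -0.02: -0.0028, -0.015: -0.0027, -0.01: -0.0027, -0.005: -0.0027, 0.0: -0.0026, 0.005: -0.0026, 0.01: -0.0541, 0.015: -0.0026, 0.02: -0.0026, 0.025: -0.0025, 0.03: -0.0026, 0.035: -0.0006, 0.04: None}
```

```bash
python3 shift.py '-.005 .0018 0 -.005;-.013 .0018 0 -.005;-.022 .0018 0 -.005;-.031 .0018 0 -.005;-.04 .0018 0 -.005;-.049 .0018 0 -.005;-.058 .0018 0 -.005;-.067 .0018 0 -.005;-.075 .0018 0 -.005;-.082 .0018 0 -.005;-.082 .0018 0 -.005'
```

```text
t: 25.6
eef_pos: [0.3891, 0.2603, 0.0837]
tool_rot: [0.0, -0.067, 0.998, 0.0]
contact_force: [1.6, 0.7, 1.7]
opening: 0.21
grasp_force: 24.4
```

```bash
python3 shift.py '-.006 0 0 0;-.013 0 0 0;-.02 0 0 0;-.027 0 0 0;-.034 0 0 0;-.04 0 0 0;-.045 0 0 0;-.048 0 0 0;-.048 0 0 0'; python3 shift.py '-.002 0 0 0;-.004 0 0 0;-.004 0 0 0'
python3 - <<'E'
from rig import manip
print(manip.state()['contact_force'],manip.state()['moment'])
E
```

```text
t: 26.5
eef_pos: [0.436, 0.2666, 0.0837]
tool_rot: [-0.0, -0.067, 0.998, -0.0]
contact_force: [-2.5, -0.6, 5.7]
opening: 0.207
grasp_force: 25.0
t: 26.8
eef_pos: [0.4397, 0.2672, 0.0837]
tool_rot: [-0.0, -0.067, 0.998, -0.0]
contact_force: [-3.8, 0.2, 8.2]
opening: 0.203
grasp_force: 25.4
[-3.82000642  0.19082459  8.20361713] [0.00990148 0.6747299  0.00198016]
```

```bash
python3 shift.py '-.0015 0 0 0;-.003 0 0 0;-.003 0 0 0' | sed -n 2,4p;  python3 shift.py '-.0015 0 0 0;-.003 0 0 0;-.003 0 0 0'| sed -n 2,4p; python3 sl.py
```

```text
eef_pos: [0.4425, 0.2676, 0.0837]
tool_rot: [-0.0, -0.067, 0.998, -0.0]
contact_force: [-6.3, -0.4, 9.7]
eef_pos: [0.4433, 0.2678, 0.0834]
tool_rot: [-0.002, -0.068, 0.998, -0.001]
contact_force: [-21.8, -3.0, 21.4]
t 27.4 F [-21.7835  -3.0334  21.4457] grip 27.639110684394836 0.20879478665165818 z(x) {-0.03: -0.0029, -0.025: -0.0031, -0.02: -0.0031, -0.015: -0.003, -0.01: -0.003, -0.005: -0.0029, 0.0: -0.0029, 0.005: -0.0029, 0.01: -0.0541, 0.015: -0.0027, 0.02: -0.0028, 0.025: -0.0027, 0.03: -0.0026, 0.035: -0.001, 0.04: None}
```

```bash
python3 shift.py '.001 0 0 0;.002 0 0 0;.002 0 0 0' | sed -n 2,4p; python3 shift.py '0 0 0 0;0 0 0 0;0 0 0 0;0 0 0 0;0 0 -.02 0;0 0 -.06 0;0 0 -.11 0;0 0 -.16 0;0 0 -.2 0;0 0 -.2 0;0 0 -.2 0;0 0 -.2 0' 1
python3 - <<'E'
from h import *
s=manip.state();p,d,c=snap('wrist')
H,S,V=cv2.split(cv2.cvtColor(p,cv2.COLOR_RGB2HSV));P=cloud(c,d)
m=(V<90)&(abs(P[...,2]-.086)<.008)&(P[...,0]<.52);r=rect(ray(c,blobs(m)[0],.086));print('grip',r,np.median(P[m][:,2]))
a=np.radians(7.4);q=(r[0]-[.571,.2838]);o=np.array([.5213,.2807])+.045*np.array([np.cos(a),np.sin(a)])
print('nose along',(r[0]-o)@[np.cos(a),np.sin(a)]+.165,'lateral grip',q@[-np.sin(a),np.cos(a)],s['contact_force'])
for u in range(240,272,6): print([P[v,u].round(3).tolist() for v in range(60,110,16)])
nuts(T0=(.573,-.3),a=9,rng=(-.09,.09,-.09,.09),zmin=.015,names=('top',))
E
```

```text
eef_pos: [0.443, 0.2677, 0.0835]
tool_rot: [-0.001, -0.067, 0.998, -0.0]
contact_force: [-7.6, 1.3, 5.8]
t: 28.95
eef_pos: [0.4435, 0.2673, 0.2826]
tool_rot: [-0.001, -0.067, 0.998, -0.0]
contact_force: [0.8, 0.3, -1.0]
opening: 0.999
grasp_force: 0.0
grip (array([0.4413, 0.2667]), (68.13764953613281, 17.548187255859375), 7.6171441078186035) 0.08612734648698588
nose along 0.03884873185845014 lateral grip -0.00020320115057757826 [ 0.7614  0.2676 -0.9558]
[[0.342, 0.235, -0.0], [0.36, 0.237, -0.0], [0.378, 0.239, -0.0], [0.396, 0.241, 0.002]]
[[0.341, 0.242, 0.0], [0.359, 0.244, 0.002], [0.377, 0.246, 0.001], [0.395, 0.249, 0.002]]
[[0.34, 0.249, -0.001], [0.358, 0.251, 0.001], [0.376, 0.253, 0.0], [0.394, 0.256, 0.003]]
[[0.34, 0.256, -0.001], [0.357, 0.258, 0.0], [0.375, 0.26, 0.0], [0.393, 0.263, -0.0]]
[[0.339, 0.262, -0.0], [0.356, 0.265, 0.0], [0.374, 0.267, 0.0], [0.392, 0.27, 0.001]]
[[0.338, 0.269, -0.0], [0.355, 0.272, -0.001], [0.373, 0.275, -0.0], [0.391, 0.277, 0.002]]
top [(41, [0.028, -0.002], np.float64(0.053), [339.0, 223.0]), (33, [0.005, 0.027], np.float64(0.062), [331.0, 227.0]), (41, [-0.008, -0.028], np.float64(0.052), [344.0, 233.0]), (41, [-0.023, 0.004], np.float64(0.056), [336.0, 235.0])]
```

Nose sits at 38.8 mm (28–45 needed), the grip is level at 86 mm and aligned, and all four walnuts are in the bowl.

```bash
python3 -c "
from rig import manip
print(manip.sign_off())"
```

```text
the job is handed in; nothing more can be done
None
```

The job is handed in after about 29 s of the 72 s allowed: by camera measurement all four walnuts lie in the near bowl, which has not moved, and the scoop stands released and flat in its sleeve with its nose at 39 mm (28–45 needed); the hand-in returned no verdict.

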